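# Load the square tamper in its die, turn it to the front and hold

### The job

Put the square tamper into the square die cavity of the forming turntable so that it sits flat on the bottom, and let go of it. Then turn the turntable until that cavity faces the pointer on the foot, and finish while still holding the turntable still by its upright peg. Leave everything else on the bench where it is.

Things in the scene. Friction and masses are not known exactly. Their poses are not given: they have to be found in the camera images.
- square_grip (a point): Middle of the wooden grip of the loose square tamper (170 g nominal). It is a 56 x 56 mm aluminium plate, 16 mm thick, lying flat, with an upright 24 x 24 mm grip, 40 mm tall, on its centre, sides parallel to the plate's. This point is 36 mm above the plate's underside and 20 mm below the top of the grip. Its x and y axes run along the plate's sides, z is up.
- square_tamper: The same square tamper; origin at the centre of its underside, same axes.
- round_grip (a point): Middle of the grip of the other tamper, which has a round plate of 66 mm diameter and is not to be used; otherwise built the same.
- square_cavity (a point): Centre of the floor of the square die cavity, which turns with the turntable, 80 mm from its axis, 33 mm above the bench. The cavity is 60 x 60 mm, 16 mm deep, its mouth at the top of an 88 x 88 mm aluminium die block (rim 49 mm above the bench) with a 2 mm chamfer; x and y axes run along the cavity's sides, x lying on the line through the turntable axis.
- front (a point): Fixed point of the foot, where the centre of the square cavity's floor must come: 80 mm from the turntable axis towards the pointer, 33 mm above the bench. The pointer is a short steel spike, 60 mm tall, standing on a tongue of the foot 156 mm from the axis, roughly on the robot's side.
- axis (a point): Fixed point on the turntable's upright axis, 33 mm above the bench. The turntable is a steel disc of 280 mm diameter, its top 33 mm above the bench, with three die blocks on it: the square cavity, a round one (70 mm) and an oblong one (44 x 72 mm).
- peg: Upright round wooden peg on the turntable, by which it is turned (it spins freely on its own axis like a crank knob); 18 mm diameter, top 108 mm above the bench, 118 mm from the axis, on the opposite side of the axis from the square cavity. The origin is on its centre line 93 mm above the bench (15 mm below the top); from 33 to 41 mm above the bench it has a wider steel collar (26 mm).
- turntable (a joint): Angle of the turntable in rad, counter-clockwise from above positive; the square cavity faces the pointer at 0 and at any whole turn (2 pi). It turns either way without a practical stop, with a friction of about 0.15 N m, and stays where it is left.
- ramekin: Bystander, to be left alone: white ceramic cup, 80 mm across, 45 mm tall; origin at the centre of its underside.
- jar: Bystander, to be left alone: glass jar with a steel lid, 68 mm across, 100 mm tall; origin at the centre of its underside.
- bowl: Bystander, to be left alone: steel bowl, 170 mm across, 70 mm tall; origin at the centre of its underside.
- brush: Bystander, to be left alone: brush lying flat; origin at the underside, near its middle.
- spatula: Bystander, to be left alone: spatula lying flat; origin at the underside, near its middle.

How it is judged:
By the outcome, as a careful person would: the job done as asked, in the order asked, and still so for the second after the job is handed in, while the arm keeps its last pose, push and grip.
It also fails if it takes over 61 s, if anything falls off the work surface, if the arm or the gripper's body presses on something with over 40 N, if the wrist force passes 120 N, or if a joint passes its speed limit or range.

### The arm

A 6-joint arm with a two-finger parallel gripper is mounted at the origin on the work surface. World frame = base frame: x ahead of the robot, y to its left, z up, the work surface at z = 0. Lengths are in mm, angles in rad, forces in N, time in s.
With the tool pointing down it reaches from about 350 to 975 mm from the base axis. Payload 7.1 kg.
Tool frame: the origin (TCP) lies midway between the tips of the shut fingers; the grasp point (between the pads) lies 19 mm behind it (ctrl.grasp_offset is the distance from the TCP to the grasp point, in mm); z points along the fingers, y is the line along which they close (so a half turn about z gives the same grasp; the last joint's range is limited). The gripper opens to 88 mm and grips with 3 to 60 N. Pads are 20 mm wide; open, the fingers measure 115 mm over their backs; the gripper's body (75 mm by 178 mm) begins 61 mm behind the grasp point.
Start: joints at [-1.149, 0.423, 1.63, -0, 1.089, -0.019], TCP at [266.679, -565.232, 222.675] pointing down, gripper open.
Joint ranges: [-3, 3], [-0.9, 2.11], [0.09, 2.58], [-1.31, 4.45], [0.11, 2.69], [-2.54, 2.54]. Speed limits (rad/s): [2.39, 2.39, 3.01, 3.14, 3.14, 3.14].

### API

Orientations are given as a rotation vector (axis times angle).
In Python, from workcell import ctrl gives the robot as it stands. The module is installed in compiled form; this text tells all that it offers.
- The arm moves only by the tool servo_tool, never from a script. Its argument "rows" is a list of rows, each a list of 7 numbers: the turn, a rotation vector about the tool's x, y, z as a fraction of full scale, then the shift along the tool's x, y, z as a fraction of full scale, then the finger opening in mm, from 0 to 87.8. A call has 1 to 10 rows; each row is the pose to reach, as a shift and turn from the pose commanded when the call began, along the tool's axes at that moment; what a row does not reach only later rows make up. Full scale, the value 1, is 20 cm for a shift and 1.5 rad for a turn. A row lasts 1/8 s, in which the tool goes at most 62.5 mm and 10.7 degrees, less where a joint would pass 70% of its speed; a pose out of reach is approached as far as the arm can. A call with a number of a shift or a turn outside -1 to 1 is refused whole. A call with a gripper value outside its range is refused whole. The fingers move at their own pace and stop on an object; the grip force is fixed at half the most. Time passes only in rows, so rows that repeat a pose let the fingers close. It gives the time, the measured TCP pose, the force, the opening and the grip force at its end, in the units of the state.
- ctrl.get_obs(): the state, without advancing time (a new reading comes with each control period).
- ctrl.get_image(name): name is "scene" or "top" or "wrist"; returns (picture, depth): 480x640x3 uint8, red, green, blue; 480x640 float32, mm along the optical axis (not along the pixel's ray), 0 where there is no reading.
- ctrl.camera_info(name): a dict with "intrinsics" (3x3 intrinsics, pixels), "k1" (the pictures are not rectified: a ray, as slopes to the right and down, at radius r is drawn at 1 + k1 r^2 times it, then the intrinsics apply), "R" (3x3) and "t" (3): a world point X has camera coordinates R X + t. Camera axes: x right, y down, z forward; pixel columns grow to the right and rows downward; lengths in mm; the calibration is good to about 2 mm. A picture is of the moment at which its call begins: read the wrist's pose just before it. camera_info takes no time and is no camera call; for the wrist camera it gives the pose at the moment of the call.
- ctrl.close_job(): hands the job in; it is judged then, once.
The state is a dict: "t": time; "qpos": joint angles; "qvel": joint speeds; "joint_torque": joint torques, N m; "ee_pos": TCP position; "orientation": TCP orientation; "ft_force": force on the tool from outside, world axes, zero at the start; "moment": the same for the moment, N m; "width": finger opening in mm; "grasp_force": force on a finger pad.
Only numpy, scipy, OpenCV 4.12 (cv2) and the standard library are available. Lean on these libraries where they do the work, as an engineer would, in place of code of your own. Each camera call takes 0.05 s, during which the arm holds its last target. There are 200 camera calls.

## Working session

There is one attempt and no reset: what is moved stays moved. The work goes in short steps, Python scripts to look and compute and a tool call to move; the robot and the scene stay as the last step left them, time stands still between calls to the robot, and variables do not carry over. Pictures are saved under pics/ and viewed, at most 10 in all, crops included, and the job is handed in when it is done.

Besides the shell and the picture viewer there is one more tool, called after "Call:" as name(argument=value, ...), one argument or row to a line, values as JSON. servo_tool: Moves the arm, as the interface text tells. Its arguments: {"type":"object","properties":{"rows":{"type":"array","items":{"type":"array","items":{"type":"number"}}}},"required":["rows"]}

```bash
mkdir -p pics; cat > h.py <<'E'
import numpy as np, cv2
from workcell import ctrl
from scipy.spatial.transform import Rotation as Ro
def save(name,fn):
    i=ctrl.camera_info(name); p,d=ctrl.get_image(name)
    cv2.imwrite(f'pics/{fn}.png',p[:,:,::-1]); np.savez(f'pics/{fn}.npz',p=p,d=d,K=i['intrinsics'],k1=i['k1'],R=i['R'],t=i['t'])
def load(fn): return np.load(f'pics/{fn}.npz')
def atz(f,u,v,z):
    K=f['K']; k=float(f['k1']); D=np.array([k,0,0,0,0.])
    r=cv2.undistortPoints(np.array([[[u,v]]],float),K,D)[0,0]
    w=f['R'].T@np.array([r[0],r[1],1]); c=-f['R'].T@f['t']
    return c+w*(z-c[2])/w[2]
def proj(f,X):
    return cv2.projectPoints(np.array(X,float).reshape(-1,1,3),cv2.Rodrigues(f['R'])[0],f['t'],f['K'],np.array([float(f['k1']),0,0,0,0]))[0][:,0]
def obs():
    o=ctrl.get_obs(); print('t',round(o['t'],2),'tcp',np.round(o['ee_pos'],1),'rv',np.round(o['orientation'],3),'F',np.round(o['ft_force'],1),'w',round(o['width'],1),'g',round(o['grasp_force'],1),'q',np.round(o['qpos'],2)); return o
def tool(dX,yaw=0):
    "world shift mm + world yaw (rad ccw) -> row numbers"
    R=Ro.from_rotvec(ctrl.get_obs()['orientation']).as_matrix()
    print('turn',np.round(R.T@[0,0,yaw]/1.5,4),'shift',np.round(R.T@np.array(dX)/200,4))
E
python3 - <<'E'
from h import *
o=obs(); print(Ro.from_rotvec(o['orientation']).as_matrix().round(3))
save('top','top0'); save('scene','scene0')
E
```

```text
t 0.0 tcp [ 266.4 -564.7  221.9] rv [-3.064e+00 -6.870e-01  1.000e-03] F [0.  0.2 0.8] w 88.1 g 0.0 q [-1.15  0.42  1.63 -0.    1.09 -0.02]
[[ 0.904  0.427 -0.001]
 [ 0.427 -0.904  0.001]
 [ 0.    -0.002 -1.   ]]
```

View pics/top0.png

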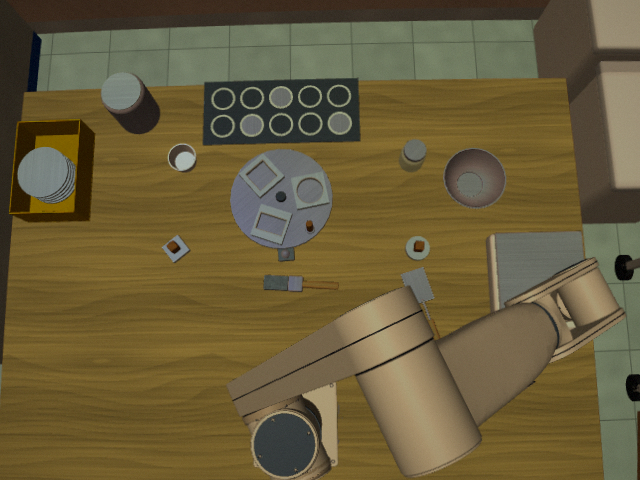

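```bash
python3 - <<'E'
from h import *
p=cv2.imread('pics/top0.png'); cv2.imwrite('pics/c0.png',cv2.resize(p[140:290,150:350],None,fx=4,fy=4,interpolation=cv2.INTER_CUBIC))
f=load('top0')
for n,u,v,z in [('grip',174,245,56),('axis',281,197,33),('peg',310,223,108),('cav',262,174,49),('pointer',286,254,5)]: print(n,atz(f,u,v,z).round(1))
E
```

```text
grip [465.2 313.5  56. ]
axis [595.8  29.8  33. ]
peg [505.6 -50.  108. ]
cav [657.2  79.9  49. ]
pointer [443.5  19.3   5. ]
```

View pics/c0.png

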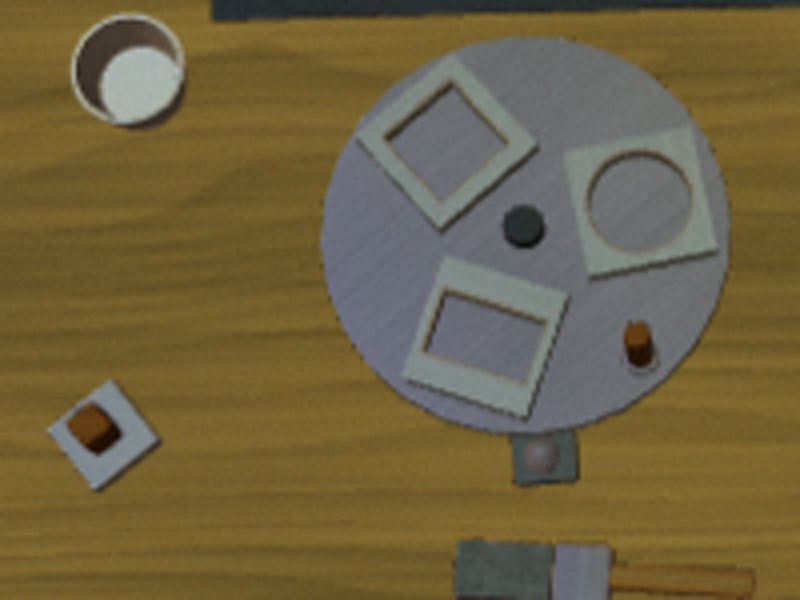

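```bash
python3 - <<'E'
from h import *
f=load('top0')
def P(L,z): return np.array([atz(f,150+x/4-.375,140+y/4-.375,z) for x,y in L])
t=P([(110,379),(160,438),(98,490),(48,430)],16)
def rep(n,t):
    e=np.diff(np.vstack([t,t[:1]]),axis=0); print(n,t.mean(0).round(1),np.linalg.norm(e,axis=1).round(1),np.degrees(np.arctan2(e[:,1],e[:,0])).round(1))
rep('tamper',t)
rep('block',P([(452,55),(538,147),(441,231),(357,137)],49))
rep('cav',P([(452,78),(509,144),(444,204),(383,140)],49))
rep('disc',P([(730,235),(525,37),(321,242),(540,432)],33))
print('knob?',P([(523,223)],33),P([(523,223)],60)); print('peg',P([(637,331)],108),P([(642,362)],37)); print('ptr',P([(542,453)],60),P([(542,455)],10))
rep('tongue',P([(512,435),(577,432),(579,480),(514,486)],10))
E
```

```text
tamper [463.7 319.1  16. ] [54.6 54.3 55.  54.2] [-139.5  129.9   40.4  -50.5]
block [654.   81.6  49. ] [88.8 87.1 88.4 86. ] [-138.8  131.    40.5  -48.7]
cav [654.6  81.6  49. ] [61.5 60.2 62.  63.5] [-140.9  132.9   42.2  -47.6]
disc [592.1  27.7  33. ] [199.9 199.7 200.  185.5] [  43.8  135.6 -132.1  -44.3]
knob? [[600.42780702  31.48306181  33.        ]] [[593.23303144  29.36294588  60.        ]]
peg [[507.29667011 -47.18277812 108.        ]] [[501.54454308 -48.01758274  37.        ]]
ptr [[437.40468418  17.7337888   60.        ]] [[444.42551431  21.30179736  10.        ]]
tongue [442.2  19.   10. ] [44.1 32.9 44.  34.9] [ -88.5 -178.2   94.2    1.9]
```

View pics/scene0.png

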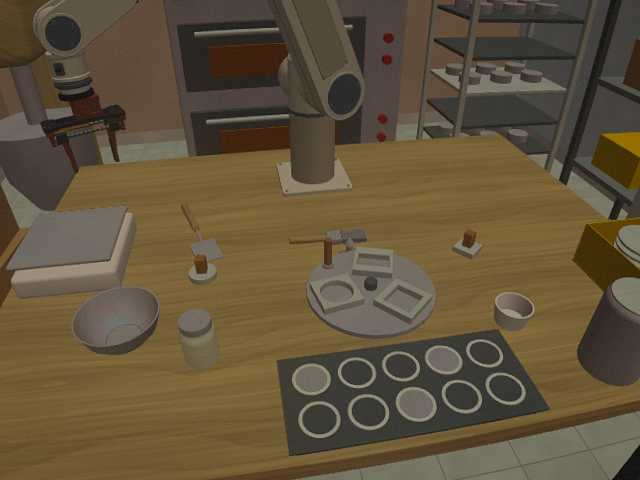

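Call:
servo_tool(
  rows=[
    [0,0,-0.169,0.847,-0.62,0,80],
    [0,0,-0.169,0.847,-0.62,0,80],
    [0,0,-0.169,0.847,-0.62,0,80],
    [0,0,-0.169,0.847,-0.62,0,80],
    [0,0,-0.169,0.847,-0.62,0,80],
  ],
)

```text
t: 0.72
ee_pos: [367.5, -379.4, 222.6]
orientation: [-2.952, -1.073, 0.0]
ft_force: [-0.1, 0.5, 0.2]
width: 80.0
grasp_force: 0.0
```

Call:
servo_tool(
  rows=[
    [0,0,0,1,-1,0,80],
    [0,0,0,1,-1,0,80],
    [0,0,0,1,-1,0,80],
    [0,0,0,1,-1,0,80],
    [0,0,0,1,-1,0,80],
    [0,0,0,1,-1,0,80],
  ],
)

```text
t: 1.48
ee_pos: [392.9, -98.5, 222.7]
orientation: [2.953, 1.073, 0.0]
ft_force: [1.1, -0.8, 0.3]
width: 80.1
grasp_force: 0.0
```

Call:
servo_tool(
  rows=[
    [0,0,0,1,-1,0,80],
    [0,0,0,1,-1,0,80],
    [0,0,0,1,-1,0,80],
    [0,0,0,1,-1,0,80],
    [0,0,0,1,-1,0,80],
    [0,0,0,1,-1,0,80],
  ],
)

```text
t: 2.22
ee_pos: [419.8, 183.0, 222.5]
orientation: [2.953, 1.071, 0.001]
ft_force: [0.3, -0.6, -0.8]
width: 80.5
grasp_force: 0.0
```

```bash
python3 - <<'E'
from h import *
o=obs(); p=o['ee_pos']; tool([463.7-p[0],319-p[1],-50])
R=Ro.from_rotvec(o['orientation']).as_matrix(); print(R.round(3))
E
```

```text
t 2.23 tcp [419.8 183.  222.5] rv [2.953e+00 1.071e+00 1.000e-03] F [ 0.3 -0.6 -0.8] w 80.5 g 0.0 q [ 0.39  0.18  1.99 -0.    0.98  1.26]
turn [0. 0. 0.] shift [ 0.6045 -0.381   0.25  ]
[[ 0.767  0.641  0.   ]
 [ 0.641 -0.767 -0.   ]
 [ 0.     0.    -1.   ]]
```

Call:
servo_tool(
  rows=[
    [0,0,0,0.604,-0.381,0,80],
    [0,0,0,0.604,-0.381,0,80],
    [0,0,0,0.604,-0.381,0,80],
    [0,0,0,0.604,-0.381,0,80],
  ],
)

```text
t: 2.72
ee_pos: [463.1, 317.0, 222.1]
orientation: [2.954, 1.068, -0.002]
ft_force: [-0.1, -0.3, -0.1]
width: 80.1
grasp_force: 0.0
```

```bash
python3 - <<'E'
from h import *
obs(); save('wrist','w1'); f=load('w1'); print(-f['R'].T@f['t'])
print(proj(f,[[463.7,319,56],[463.7,319,16]]))
E
```

```text
t 2.73 tcp [463.1 317.  222.1] rv [ 2.954e+00  1.068e+00 -2.000e-03] F [-0.1 -0.3 -0.1] w 80.1 g 0.0 q [ 0.58  0.33  1.77 -0.    1.04  1.46]
[515.39993208 360.8673518  384.71503196]
[[320.03760415 223.08398303]
 [320.13968662 214.99086437]]
```

View pics/w1.png

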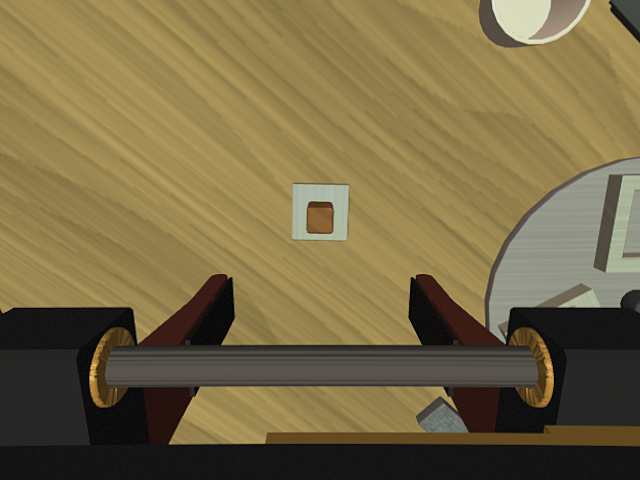

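```bash
python3 - <<'E'
from h import *
f=load('w1')
t=np.array([atz(f,u,v,16) for u,v in [(292.5,184),(349,184.5),(347.5,240.5),(292,240)]]); e=np.diff(np.vstack([t,t[:1]]),axis=0)
print(t.mean(0),np.linalg.norm(e,axis=1),np.degrees(np.arctan2(e[:,1],e[:,0])))
print(atz(f,320,219,56))
c=t.mean(0);p=ctrl.get_obs()['ee_pos'];tool([c[0]-p[0],c[1]-p[1],22-p[2]])
E
```

```text
[465.45749691 320.32417487  16.        ] [54.34259043 55.53358591 55.41004014 55.51366667] [ -50.75343533 -140.74199877  129.2155751    38.15623065]
[466.48786682 321.35828088  56.        ]
turn [0. 0. 0.] shift [ 0.0263 -0.0065  1.0005]
```

Call:
servo_tool(
  rows=[
    [0,0,0,0.026,-0.006,0.3,80],
    [0,0,0,0.026,-0.006,0.6,70],
    [0,0,0,0.026,-0.006,0.8,60],
    [0,0,0,0.026,-0.006,0.94,60],
    [0,0,0,0.026,-0.006,0.995,60],
    [0,0,0,0.026,-0.006,0.995,60],
  ],
)

```text
t: 3.52
ee_pos: [465.7, 321.4, 23.8]
orientation: [2.954, 1.067, -0.001]
ft_force: [0.5, -0.8, 0.1]
width: 60.2
grasp_force: 0.0
```

Call:
servo_tool(
  rows=[
    [0,0,0,0,0,0,15],
    [0,0,0,0,0,0,15],
    [0,0,0,0,0,0,15],
    [0,0,0,0,0,0,15],
    [0,0,0,0,0,0,15],
    [0,0,0,0,0,0,15],
  ],
)

```text
t: 4.28
ee_pos: [466.0, 322.8, 24.1]
orientation: [-2.954, -1.069, -0.001]
ft_force: [0.0, -0.1, 6.4]
width: 23.7
grasp_force: 30.0
```

Call:
servo_tool(
  rows=[
    [0,0,0,0,0,-0.2,15],
    [0,0,0,0,0,-0.5,15],
    [0,0,0,0,0.1,-0.65,15],
    [0,0,0,0,0.3,-0.65,15],
    [0,0,0,0,0.55,-0.65,15],
    [0,0,0,0,0.8,-0.65,15],
    [0,0,0,0,0.95,-0.65,15],
    [0,0,0,0,0.95,-0.65,15],
  ],
)

```text
t: 5.28
ee_pos: [588.1, 175.0, 153.1]
orientation: [-2.956, -1.065, 0.001]
ft_force: [0.1, -0.5, -0.7]
width: 23.9
grasp_force: 30.0
```

```bash
python3 - <<'E'
from h import *
obs(); save('wrist','w2'); f=load('w2')
print(proj(f,[[654.3,81.6,49],[593.5,28.5,33],[438,19,60]]))
E
```

```text
t 5.28 tcp [588.1 175.  153.1] rv [-2.956e+00 -1.065e+00  1.000e-03] F [ 0.1 -0.5 -0.7] w 23.9 g 30.0 q [ 0.27  0.49  1.7  -0.    0.95  1.15]
[[478.54222012 253.98645325]
 [463.44085579 343.3325841 ]
 [350.99958732 497.43173216]]
```

View pics/w2.png

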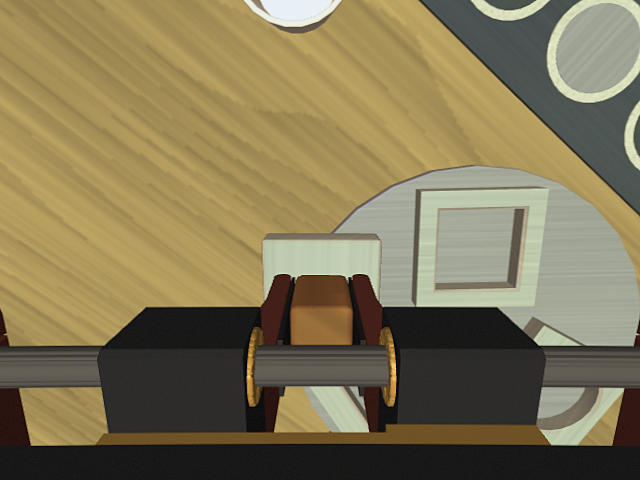

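```bash
python3 - <<'E'
from h import *
p=cv2.imread('pics/w2.png'); cv2.imwrite('pics/c2.png',cv2.resize(p[170:320,255:560],None,fx=2.6,fy=2.6,interpolation=cv2.INTER_CUBIC))
E
```

```text
(no output)
```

View pics/c2.png

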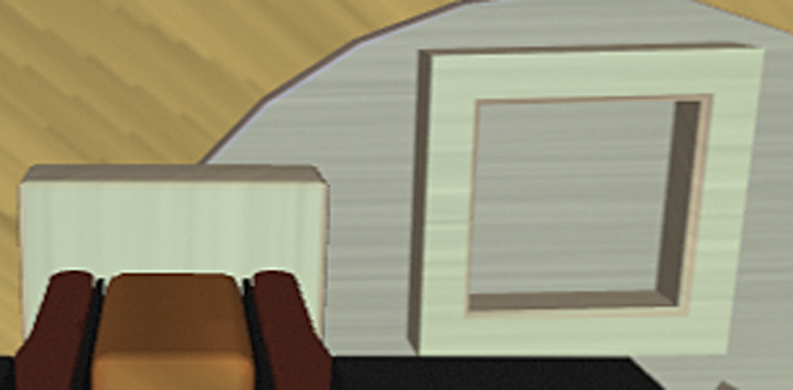

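```bash
cat > m.py <<'E'
from h import *
f=load('w2'); ob=np.array([588.1,175.0,153.1])
P=lambda L,z: np.array([atz(f,255+(x+.5)/2.6-.5,170+(y+.5)/2.6-.5,z) for x,y in L])
def rep(n,t):
    e=np.diff(np.vstack([t,t[:1]]),axis=0); print(n,t.mean(0).round(1),np.linalg.norm(e,axis=1).round(1),np.degrees(np.arctan2(e[:,1],e[:,0])).round(1))
rep('block',P([(430,56),(763,50),(727,353),(420,353)],49))
rep('cav',P([(477,99),(711,96),(687,313),(468,313)],49))
rep('plate',P([(20,183),(328,183)],145))
R=Ro.from_rotvec([-2.956,-1.065,.001]).as_matrix(); print('plate in tool',((P([(20,183),(328,183)],145)-ob)@R).round(1))
print('blk rel tool',((P([(430,56),(763,50),(727,353),(420,353)],49)-ob)@R).round(1), ((P([(477,99),(711,96),(687,313),(468,313)],49)-ob)@R).round(1), np.degrees(np.arctan2(R[1,0],R[0,0])))
E
python3 m.py
```

```text
block [656.7  83.4  49. ] [88.4 87.2 88.3 86. ] [ -49.5 -138.8  129.8   41.3]
cav [657.1  83.2  49. ] [62.9 62.5 62.3 62. ] [ -49.7 -139.   129.7   41.6]
plate [607.9 191.4 145. ] [54.8 54.8] [-50.4 129.6]
plate in tool [[ 25.7 -27.4   8.1]
 [ 25.7  27.4   8.1]]
blk rel tool [[ 37.1  68.9 104.1]
 [ 38.5 157.3 104.1]
 [-48.7 159.7 104.2]
 [-48.9  71.4 104.1]] [[ 25.4  82.3 104.1]
 [ 26.1 145.2 104.1]
 [-36.4 146.8 104.2]
 [-36.5  84.4 104.1]] 39.626573791738856
```

Call:
servo_tool(
  rows=[
    [0,0,-0.012,-0.016,0.2,0,15],
    [0,0,-0.012,-0.016,0.4,0.1,15],
    [0,0,-0.012,-0.016,0.572,0.2,15],
    [0,0,-0.012,-0.016,0.572,0.335,15],
    [0,0,-0.012,-0.016,0.572,0.335,15],
    [0,0,-0.012,-0.016,0.572,0.335,15],
  ],
)

```text
t: 6.08
ee_pos: [657.8, 87.8, 87.3]
orientation: [-2.944, -1.097, -0.0]
ft_force: [0.4, -0.6, -0.2]
width: 23.8
grasp_force: 30.0
```

```bash
python3 - <<'E'
from h import *
obs(); save('wrist','w3')
p=cv2.imread('pics/w3.png'); cv2.imwrite('pics/c3.png',cv2.resize(p[130:330,215:425],None,fx=3,fy=3,interpolation=cv2.INTER_CUBIC))
E
```

```text
t 6.08 tcp [657.8  87.8  87.3] rv [-2.944 -1.097 -0.   ] F [ 0.4 -0.6 -0.2] w 23.8 g 30.0 q [0.11 0.64 1.61 0.   0.89 0.97]
```

View pics/c3.png

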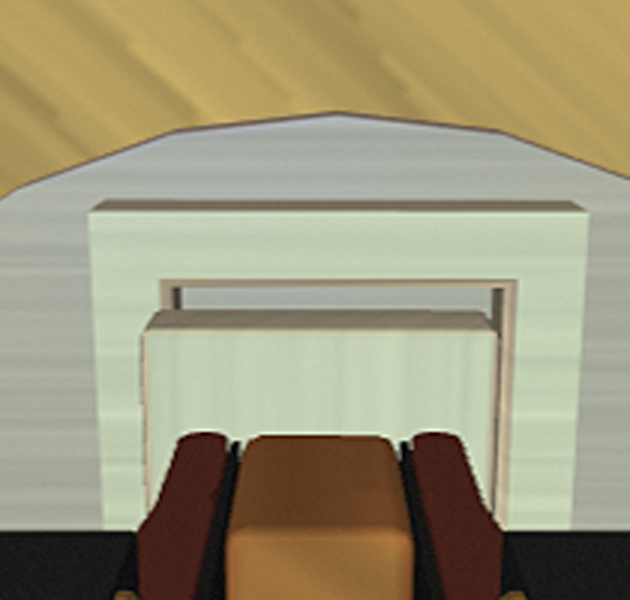

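```bash
python3 - <<'E'
from h import *
f=load('w3'); ob=np.array([657.8,87.8,87.3]); R=Ro.from_rotvec([-2.944,-1.097,0]).as_matrix()
P=lambda L,z: ((np.array([atz(f,215+(x+.5)/3-.5,130+(y+.5)/3-.5,z) for x,y in L])-ob)@R).round(1)
print('block',P([(90,212),(587,212),(104,528),(572,528)],49)); print('mouth',P([(160,280),(517,280)],49)); print('platetop',P([(144,331),(497,331)],79.2)); print('platebot',P([(160,311),(484,311)],63.2))
E
```

```text
block [[ 40.  -40.8  38.3]
 [ 40.   47.   38.3]
 [-20.1 -41.1  38.3]
 [-20.1  47.6  38.3]]
mouth [[ 27.7 -28.8  38.3]
 [ 27.8  35.2  38.3]]
platetop [[ 25.8 -27.3   8.1]
 [ 25.8  27.1   8.1]]
platebot [[ 25.3 -27.   24.1]
 [ 25.3  27.4  24.1]]
```

Call:
servo_tool(
  rows=[
    [0,0,0,-0.0115,0.016,0,15],
    [0,0,0,-0.0115,0.016,0,15],
    [0,0,0,-0.0115,0.016,0.04,15],
    [0,0,0,-0.0115,0.016,0.07,15],
    [0,0,0,-0.0115,0.016,0.09,15],
    [0,0,0,-0.0115,0.016,0.1,15],
    [0,0,0,-0.0115,0.016,0.1,15],
  ],
)

```text
t: 7.0
ee_pos: [658.4, 82.7, 66.4]
orientation: [-2.944, -1.095, 0.0]
ft_force: [0.7, 0.8, -1.1]
width: 23.5
grasp_force: 30.0
```

Call:
servo_tool(
  rows=[
    [0,0,0,0,0,0.02,15],
    [0,0,0,0,0,0.035,15],
    [0,0,0,0,0,0.045,15],
    [0,0,0,0,0,0.047,15],
    [0,0,0,0,0,0.047,15],
  ],
)

```text
t: 7.62
ee_pos: [658.4, 82.8, 57.3]
orientation: [-2.944, -1.095, -0.0]
ft_force: [-0.3, -0.4, -0.7]
width: 23.9
grasp_force: 30.0
```

Call:
servo_tool(
  rows=[
    [0,0,0,0,0,0.004,15],
    [0,0,0,0,0,0.006,15],
    [0,0,0,0,0,0.006,15],
  ],
)

```text
t: 8.0
ee_pos: [658.6, 82.7, 57.1]
orientation: [2.944, 1.095, 0.001]
ft_force: [-2.6, -0.6, 6.4]
width: 23.7
grasp_force: 30.0
```

Call:
servo_tool(
  rows=[
    [0,0,0,0,0,0,32],
    [0,0,0,0,0,0,45],
    [0,0,0,0,0,0,45],
    [0,0,0,0,0,0,45],
  ],
)

```text
t: 8.5
ee_pos: [658.4, 82.7, 56.0]
orientation: [-2.944, -1.095, 0.0]
ft_force: [0.1, -0.3, 0.3]
width: 45.1
grasp_force: 0.0
```

Call:
servo_tool(
  rows=[
    [0,0,0,0,0,-0.1,45],
    [0,0,0,0,0,-0.3,45],
    [0,0,0,0,0,-0.55,45],
    [0,0,0,0,0,-0.8,60],
    [0,0,0,0,0,-0.8,60],
  ],
)

```text
t: 9.12
ee_pos: [661.5, 83.1, 222.7]
orientation: [2.942, 1.094, 0.016]
ft_force: [0.2, -0.7, 0.0]
width: 58.9
grasp_force: 0.0
```

```bash
python3 - <<'E'
from h import *
obs(); save('top','top1'); save('wrist','w4'); f=load('w4')
p=cv2.imread('pics/w4.png');  cv2.imwrite('pics/c4.png',cv2.resize(p[110:350,150:470],None,fx=2.5,fy=2.5,interpolation=cv2.INTER_CUBIC))
K=f['K']; d=f['d']
def pts(u,v):
    r=cv2.undistortPoints(np.array([[[u,v]]],float),K,np.array([float(f['k1']),0,0,0,0]))[0,0]; c=np.array([r[0],r[1],1])*d[int(v),int(u)]
    return f['R'].T@(c-f['t'])
for dx in [(20,-20),(-20,-20),(-20,20),(20,20)]:
    a=np.radians(40.7); X=np.array([656,83,49])+[dx[0]*np.cos(a)-dx[1]*np.sin(a),dx[0]*np.sin(a)+dx[1]*np.cos(a),0]
    u,v=proj(f,[X])[0]; print(dx,(u.round(),v.round()),pts(u,v).round(1))
E
```

```text
t 9.12 tcp [661.5  83.1 222.7] rv [2.942 1.094 0.016] F [ 0.2 -0.7  0. ] w 58.9 g 0.0 q [0.11 0.48 1.54 0.   1.11 0.97]
(20, -20) (np.float64(341.0), np.float64(206.0)) [684.2  80.9  49.4]
(-20, -20) (np.float64(340.0), np.float64(250.0)) [654.1  55.1  50.2]
(-20, 20) (np.float64(296.0), np.float64(250.0)) [628.1  85.3  50.1]
(20, 20) (np.float64(295.0), np.float64(206.0)) [658.3 111.2  49.9]
```

View pics/c4.png

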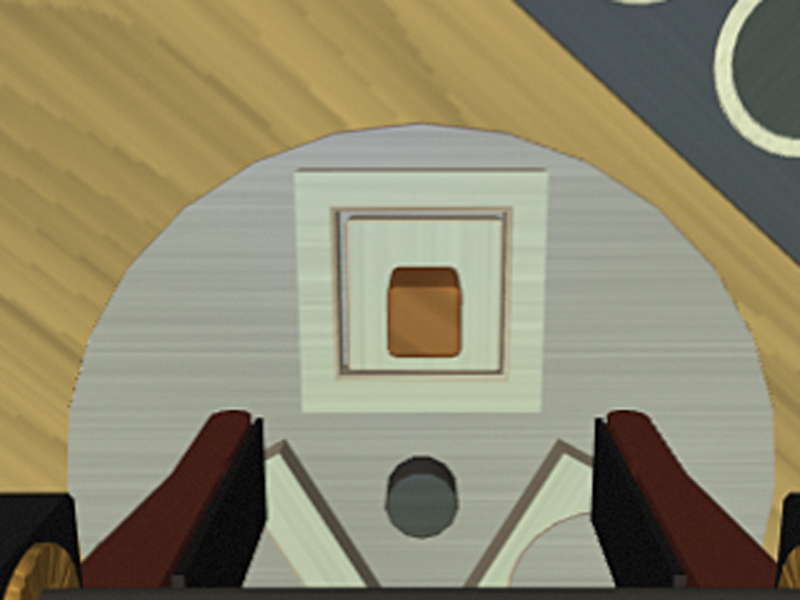

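Call:
servo_tool(
  rows=[
    [0,0,0,-0.3,-0.1,0,60],
    [0,0,0,-0.6,-0.2,0,60],
    [0,0,0,-0.9,-0.37,0,60],
    [0,0,0,-1,-0.37,0,60],
    [0,0,0,-1,-0.37,0,60],
  ],
)

```text
t: 9.85
ee_pos: [456.3, 7.5, 215.2]
orientation: [-2.944, -1.093, 0.004]
ft_force: [0.1, -0.4, -0.5]
width: 59.9
grasp_force: 0.0
```

```bash
python3 - <<'E'
from h import *
obs(); save('wrist','w5')
f=load('w5'); print(proj(f,[[438,19,60],[506,-48,108],[593.5,28.5,33]]))
E
```

```text
t 9.85 tcp [456.3   7.5 215.2] rv [-2.944 -1.093  0.004] F [ 0.1 -0.4 -0.5] w 59.9 g 0.0 q [-0.01  0.19  1.99 -0.    0.96  0.85]
[[297.65086585 234.79349856]
 [423.91095046 239.50084186]
 [409.30610754  83.93684426]]
```

View pics/w5.png

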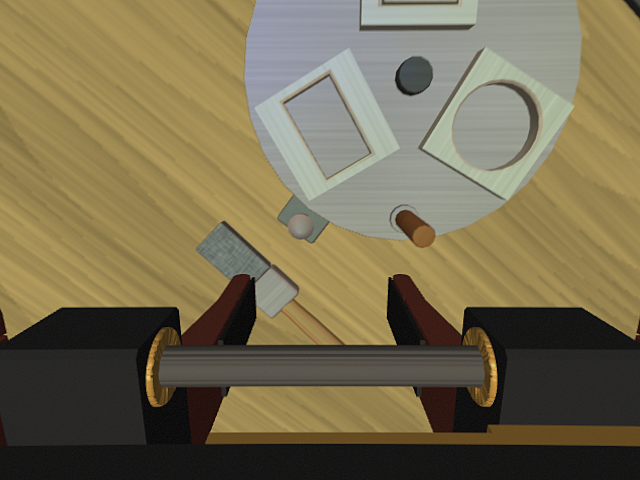

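```bash
cat > cloud.py <<'E'
from h import *
from scipy.optimize import least_squares
def cloud(n):
    f=load(n); v,u=np.mgrid[0:480,0:640]; d=f['d'].ravel().astype(float)
    r=cv2.undistortPoints(np.stack([u.ravel(),v.ravel()],1).astype(float)[:,None],f['K'],np.array([float(f['k1']),0,0,0,0]))[:,0]
    X=(np.c_[r,np.ones(len(r))]*d[:,None]-f['t'])@f['R']; X[d<=0]=np.nan; return X.reshape(480,640,3)
if __name__=='__main__':
  for n in ['w4','w5','top0','top1']:
    X=cloud(n).reshape(-1,3); g=np.array([595,29]); 
    s=(abs(X[:,2]-33)<4)&(np.hypot(*(X[:,:2]-g).T)<146); P=X[s,:2]
    if len(P)<200: print(n,len(P)); continue
    a=np.arctan2(*(P-g).T[::-1]); rr=np.hypot(*(P-g).T); B=[]
    for k in np.arange(-np.pi,np.pi,.05):
        m=(a>=k)&(a<k+.05)
        if m.sum()>8:
            i=np.where(m)[0][np.argmax(rr[m])]
            if rr[i]>130: B.append(P[i])
    B=np.array(B); q=least_squares(lambda c:np.hypot(*(B-c).T)-140,g,loss='soft_l1'); print(n,'axis',q.x.round(1),len(B),np.std(q.fun).round(2))
  for n,c in [('w5',(300,226)),('top0',(286,253))]:
    X=cloud(n)[c[1]-18:c[1]+18,c[0]-18:c[0]+18].reshape(-1,3); h=X[(X[:,2]>25)&(X[:,2]<70)&(X[:,0]<452)]; print(n,'ptr',len(h),h.max(0).round(1),h.mean(0).round(1),h[h[:,2]>h[:,2].max()-8].mean(0).round(1))
  X=cloud('w5')[190:260,380:450].reshape(-1,3); h=X[X[:,2]>101]; print('peg',len(h),h.mean(0).round(1),((h.max(0)+h.min(0))/2).round(1))
E
python3 cloud.py
```

```text
w4 axis [596.   30.8] 98 0.95
w5 axis [597.   31.6] 82 1.63
top0 axis [595.1  30. ] 125 1.05
top1 axis [594.8  31.8] 72 1.65
w5 ptr 508 [452.   31.5  60.1] [442.3  20.5  47.6] [441.5  19.9  55. ]
top0 ptr 63 [451.9  30.5  63. ] [438.7  18.6  46.6] [439.   18.1  59. ]
peg 480 [507.1 -44.9 107.8] [507.2 -46.  106. ]
```

```bash
python3 - <<'E'
from h import *
p=obs()['ee_pos']; tool([507.1-p[0],-45.5-p[1],74-p[2]])
E
```

```text
t 9.9 tcp [458.1   7.9 215.6] rv [-2.945e+00 -1.094e+00  1.000e-03] F [ 0.6 -0.7  0.2] w 59.8 g 0.0 q [-0.01  0.19  1.99  0.    0.96  0.85]
turn [0. 0. 0.] shift [0.0118 0.3625 0.7075]
```

Call:
servo_tool(
  rows=[
    [0,0,0,0.012,0.2,0,60],
    [0,0,0,0.012,0.362,0,60],
    [0,0,0,0.012,0.362,0.2,60],
    [0,0,0,0.012,0.362,0.45,60],
    [0,0,0,0.012,0.362,0.65,60],
    [0,0,0,0.012,0.362,0.71,60],
    [0,0,0,0.012,0.362,0.71,60],
  ],
)

```text
t: 10.78
ee_pos: [508.2, -44.9, 73.5]
orientation: [-2.944, -1.096, 0.002]
ft_force: [-0.3, -0.9, 0.2]
width: 60.3
grasp_force: 0.0
```

Call:
servo_tool(
  rows=[
    [0,0,0,0,0,0,30],
    [0,0,0,0,0,0,10],
    [0,0,0,0,0,0,10],
    [0,0,0,0,0,0,10],
    [0,0,0,0,0,0,10],
    [0,0,0,0,0,0,10],
    [0,0,0,0,0,0,10],
  ],
)

```text
t: 11.65
ee_pos: [508.0, -45.3, 74.4]
orientation: [2.944, 1.095, 0.0]
ft_force: [-1.6, 0.4, 5.8]
width: 17.3
grasp_force: 30.0
```

```bash
cat > arc.py <<'E'
from h import *
import sys
o=obs(); p=np.array(o['ee_pos']); c=np.array([596,31.2]); a0=np.arctan2(*(p[:2]-c)[::-1]); a0%=2*np.pi; r=np.hypot(*(p[:2]-c)); print('ang',np.degrees(a0),'r',r)
R=Ro.from_rotvec(o['orientation']).as_matrix()
for k in [float(x) for x in sys.argv[1:]]:
    a=a0+np.radians(k); X=np.r_[c+118*np.array([np.cos(a),np.sin(a)]),p[2]]-np.r_[c+118*np.array([np.cos(a0),np.sin(a0)]),p[2]]; print(k,(R.T@X/200).round(3)[:2])
E
python3 arc.py 4 10 18 26 34 42 50 58 64 66
```

```text
t 11.65 tcp [508.  -45.3  74.4] rv [2.944 1.095 0.   ] F [-1.6  0.4  5.8] w 17.3 g 30.0 q [-0.11  0.49  1.97 -0.    0.68  0.75]
ang 220.98085290875778 r 116.59229052981075
4.0 [0.002 0.041]
10.0 [0.009 0.102]
18.0 [0.029 0.182]
26.0 [0.06  0.258]
34.0 [0.102 0.33 ]
42.0 [0.153 0.394]
50.0 [0.212 0.451]
58.0 [0.279 0.5  ]
64.0 [0.333 0.529]
66.0 [0.352 0.538]
```

Call:
servo_tool(
  rows=[
    [0,0,0,0.002,0.041,0,10],
    [0,0,0,0.009,0.102,0,10],
    [0,0,0,0.029,0.182,0,10],
    [0,0,0,0.06,0.258,0,10],
    [0,0,0,0.102,0.33,0,10],
    [0,0,0,0.153,0.394,0,10],
    [0,0,0,0.212,0.451,0,10],
    [0,0,0,0.279,0.5,0,10],
    [0,0,0,0.333,0.529,0,10],
    [0,0,0,0.352,0.538,0,10],
  ],
)

```text
t: 12.9
ee_pos: [632.5, -81.1, 74.4]
orientation: [2.943, 1.095, 0.001]
ft_force: [0.2, -4.1, 5.6]
width: 17.1
grasp_force: 30.0
```

```bash
python3 arc.py 4 10 18 26 34 42 50 58 66 72
```

```text
t 12.9 tcp [632.5 -81.1  74.4] rv [2.943e+00 1.095e+00 1.000e-03] F [ 0.2 -4.1  5.6] w 17.1 g 30.0 q [-0.15  0.63  1.68 -0.    0.83  0.71]
ang 287.998036329086 r 118.07195220275715
4.0 [0.038 0.015]
10.0 [0.098 0.032]
18.0 [0.179 0.044]
26.0 [0.262 0.045]
34.0 [0.343 0.035]
42.0 [0.423 0.014]
50.0 [ 0.498 -0.019]
58.0 [ 0.569 -0.061]
66.0 [ 0.633 -0.113]
72.0 [ 0.675 -0.158]
```

Call:
servo_tool(
  rows=[
    [0,0,0,0.038,0.015,0,10],
    [0,0,0,0.098,0.032,0,10],
    [0,0,0,0.179,0.044,0,10],
    [0,0,0,0.262,0.045,0,10],
    [0,0,0,0.343,0.035,0,10],
    [0,0,0,0.423,0.014,0,10],
    [0,0,0,0.498,-0.019,0,10],
    [0,0,0,0.569,-0.061,0,10],
    [0,0,0,0.633,-0.113,0,10],
    [0,0,0,0.675,-0.158,0,10],
  ],
)

```text
t: 14.15
ee_pos: [715.5, 32.0, 74.5]
orientation: [2.942, 1.095, 0.008]
ft_force: [8.1, -2.1, -1.4]
width: 17.6
grasp_force: 30.0
```

Call:
servo_tool(
  rows=[
    [0,0,0,0,0,0,10],
    [0,0,0,0,0,0,10],
  ],
)

```text
t: 14.4
ee_pos: [715.5, 32.5, 74.5]
orientation: [2.943, 1.095, 0.009]
ft_force: [9.0, 1.5, -1.3]
width: 17.3
grasp_force: 30.0
```

```bash
python3 arc.py 2 3 4 5 6; python3 - <<'E'
from cloud import *
save('top','top2'); f=load('top2'); p=cv2.imread('pics/top2.png')
u,v=proj(f,[[516,25,49]])[0].round().astype(int); print(u,v)
cv2.imwrite('pics/c6.png',cv2.resize(p[v-45:v+65,u-55:u+75],None,fx=5,fy=5,interpolation=cv2.INTER_CUBIC)); print(u-55,v-45)
E
```

```text
t 14.4 tcp [715.5  32.5  74.5] rv [2.943 1.095 0.009] F [ 9.   1.5 -1.3] w 17.3 g 30.0 q [0.03 0.72 1.49 0.   0.93 0.89]
ang 0.6117882420470719 r 119.5470568146945
2.0 [ 0.013 -0.016]
3.0 [ 0.019 -0.024]
4.0 [ 0.025 -0.032]
5.0 [ 0.031 -0.041]
6.0 [ 0.037 -0.049]
282 224
227 179
```

View pics/c6.png

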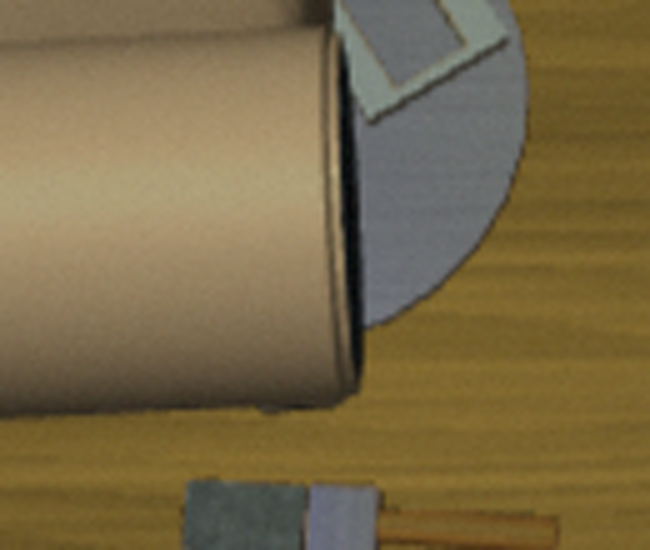

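Call:
servo_tool(
  rows=[
    [0,0,0,0.013,-0.013,0,10],
    [0,0,0,0.026,-0.025,0,10],
    [0,0,0,0.026,-0.025,0,10],
    [0,0,0,0.026,-0.025,0,10],
  ],
)

```text
t: 14.95
ee_pos: [715.3, 39.4, 74.5]
orientation: [2.944, 1.095, 0.006]
ft_force: [6.1, 1.5, 0.6]
width: 17.5
grasp_force: 30.0
```

```bash
cat > ang.py <<'E'
from cloud import *
import sys
o=obs(); c=np.array([596,31.2]); d=np.array(o['ee_pos'])[:2]-c; print('tcp ang',np.degrees(np.arctan2(d[1],d[0])),np.hypot(*d))
n=sys.argv[1]; save('scene',n)
def rect(n,ctr,zlo=46,zhi=53):
    X=cloud(n).reshape(-1,3); P=X[(abs(X[:,2]-49.5)<3.5)&(np.hypot(X[:,0]-ctr[0],X[:,1]-ctr[1])<66)][:,:2]
    P=P[np.hypot(*(P-c).T)>25]
    return len(P),cv2.minAreaRect(P.astype(np.float32)),np.median(P,0),P
for nm,ct in [('scene0',(656,82)),(n,(517,25.5))]:
    k,r,m,P=rect(nm,ct); ctr=np.array(r[0]); e=ctr-c
    # robust edge angle: fit of 88 mm square to points (inside penalty)
    print(nm,k,np.round(r[0],1),np.round(r[1],1),round(r[2],1),'dir',np.degrees(np.arctan2(e[1],e[0])).round(2),np.hypot(*e).round(1))
    X=cloud(nm).reshape(-1,3); g=X[(X[:,2]>70)&(X[:,2]<95)&(np.hypot(X[:,0]-ct[0],X[:,1]-ct[1])<30)]; 
    if len(g): e=g.mean(0)[:2]-c; print('  grip',len(g),g.mean(0).round(1),np.degrees(np.arctan2(e[1],e[0])).round(2))
X=cloud(n).reshape(-1,3); h=X[(X[:,2]>35)&(X[:,2]<70)&(np.hypot(X[:,0]-441,X[:,1]-20)<15)]; print('ptr',len(h),h.mean(0).round(1) if len(h) else '')
X=cloud('scene0').reshape(-1,3); h=X[(X[:,2]>35)&(X[:,2]<70)&(np.hypot(X[:,0]-441,X[:,1]-20)<15)]; print('ptr0',len(h),h.mean(0).round(1) if len(h) else '')
E
python3 ang.py scene1
```

```text
t 14.95 tcp [715.3  39.4  74.5] rv [2.944 1.095 0.006] F [6.1 1.5 0.6] w 17.5 g 30.0 q [0.04 0.72 1.49 0.   0.93 0.9 ]
tcp ang 3.9105626533796927 119.5657854182271
scene0 625 [657.1  81.9] [88.5 90.8] 40.9 dir 39.68 79.3
scene1 608 [517.   24.1] [92.2 88.4] 3.8 dir -174.87 79.3
  grip 141 [522.4  23.8  82.5] -174.25
ptr 57 [445.   17.7  45.2]
ptr0 58 [445.8  17.4  45.6]
```

Call:
servo_tool(
  rows=[
    [0,0,0,0.003,-0.002,0,10],
    [0,0,0,0.003,-0.002,0,10],
    [0,0,0,0.003,-0.002,0,10],
    [0,0,0,0.003,-0.002,0,10],
  ],
)

```text
t: 15.5
ee_pos: [715.3, 39.7, 74.5]
orientation: [2.944, 1.095, 0.005]
ft_force: [5.5, -0.7, 1.1]
width: 17.4
grasp_force: 30.0
```

```bash
python3 ang.py scene2
```

```text
t 15.5 tcp [715.3  39.7  74.5] rv [2.944 1.095 0.005] F [ 5.5 -0.7  1.1] w 17.4 g 30.0 q [0.04 0.72 1.49 0.   0.93 0.9 ]
tcp ang 4.055995229874801 119.55114899159132
scene0 625 [657.1  81.9] [88.5 90.8] 40.9 dir 39.68 79.3
scene2 605 [516.   24.3] [90.4 89.3] 4.4 dir -175.1 80.3
  grip 144 [522.4  23.5  82.2] -174.0
ptr 58 [445.3  17.5  45.2]
ptr0 58 [445.8  17.4  45.6]
```

Aligned within the measurement error (about 0.5°), the table is at rest and the peg is held.

```bash
python3 -c "
from h import *
obs(); print(ctrl.close_job())"
```

```text
t 15.55 tcp [715.3  39.7  74.5] rv [2.944 1.095 0.005] F [ 6.3 -0.6  1.1] w 17.4 g 30.0 q [0.04 0.72 1.49 0.   0.93 0.9 ]
the job is handed in; nothing more can be done
None
```

The square tamper was seated flat in its cavity and released; I then turned the cavity to face the pointer (within about 0.5° by camera) and handed the job in at 15.6 s with the gripper still holding the peg; no verdict was returned.

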